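# Level the bottle plinth: pad under its screw foot, foot down to touch

### The arm

A 7-joint arm with a two-finger parallel gripper is mounted at the origin on the work surface. World frame = base frame: x ahead of the robot, y to its left, z up, the work surface at z = 0. Lengths are in mm, angles in rad, forces in N, time in s.
With the tool pointing down it reaches from about 350 to 900 mm from the base axis. Payload 19.9 kg.
Tool frame: the origin (TCP) lies midway between the tips of the shut fingers; the grasp point (between the pads) lies 19 mm behind it (grip_depth is the distance from the TCP to the grasp point, in mm); z points along the fingers, y is the line along which they close (so a half turn about z gives the same grasp; the last joint's range is limited). The gripper opens to 94 mm and grips with 3 to 60 N. Pads are 16 mm wide; open, the fingers measure 119 mm over their backs; the gripper's body (75 mm by 177 mm) begins 78 mm behind the grasp point.
Start: joints at [1.083, 0.417, -0.01, 1.614, 0.005, 1.111, -0.053], TCP at [269.478, -563.897, 205.425] pointing down, gripper open.
Joint ranges: [-2.81, 2.81], [-0.39, 2.02], [-1.27, 1.25], [0.06, 2.57], [-1.19, 4.33], [0.19, 2], [-2.82, 2.82]. Speed limits (rad/s): [1.89, 1.89, 2.39, 2.39, 3.01, 3.01, 3.01].

### API

Orientations are given as a rotation vector (axis times angle).
In Python, from bench import * gives the robot as it stands.
- The arm moves only by the tool send_rows, never from a script. Its argument "rows" is a list that holds one entry, the list of rows, each a list of 7 numbers: the opening in per cent of the stroke, from 0 (shut) to 100 (fully open), then the shift along the tool's x, y, z in mm, then the turn, a rotation vector about the tool's x, y, z in degrees. A call has 1 to 5 rows; each row shifts and turns the commanded pose from where the row before left it, along the tool's axes as they then stand; what a row does not reach is not made up. A row lasts 1/12 s, in which the tool goes at most 41.7 mm and 7.16 degrees, less where a joint would pass 70% of its speed; a pose out of reach is approached as far as the arm can. A call with a gripper value outside its range is refused whole. The fingers move at their own pace and stop on an object; "squeeze" is the grip in N (left out, the last holds). Time passes only in rows, so rows that do not move let the fingers close. It gives the time, the measured TCP pose, the force, the opening and the grip force at its end, in the units of the state.
- sense(): the state, without advancing time (a new reading comes with each control period).
- grab_frame(name): name is "scene" or "top" or "wrist"; returns a dict with "pixels" (400x640x3 uint8, red, green, blue), "fx", "fy", "cx", "cy" (pixels), "R" (3x3) and "t" (3): a world point X has camera coordinates R X + t. Camera axes: x right, y down, z forward; pixel columns grow to the right and rows downward; lengths in mm; the calibration is good to about 2 mm. A picture is of the moment at which its call begins. There is no depth.
- finish_job(): hands the job in; it is judged then, once.
The state is a dict: "t": time; "joint_positions": joint angles; "joint_vel": joint speeds; "joint_torque": joint torques, N m; "tcp_pos": TCP position; "tool_rot": TCP orientation; "wrist_force": force on the tool from outside, world axes, zero at the start; "wrist_torque": the same for the moment, N m; "finger_gap": finger opening in mm; "grasp_force": force on a finger pad.
Only numpy, scipy, OpenCV 4.12 (cv2) and the standard library are available. Lean on these libraries where they do the work, as an engineer would, in place of code of your own. Each camera call takes 0.05 s, during which the arm holds its last target. There are 200 camera calls.

### The job

The marble bottle plinth has one screw foot still hanging in the air. Slide the wooden pad centrally under that foot, leave it lying flat, then turn its crank clockwise until the foot just touches the pad and bears on it lightly: snug, so that the pad is held, but never hard. Leave the bottles, the tumbler and the jar alone.

Things in the scene. Friction and masses are not known exactly. Their poses are not given: they have to be found in the camera images.
- plinth: Heavy fixed stand: white marble slab 200 x 300 mm, 22 mm thick, top 52 mm above the counter, on three short legs. Origin: on the counter under the slab's centre, z up. From the middle of its -y edge a steel arm (28 mm wide, top at 46 mm) reaches out to an upright threaded sleeve (28 mm diameter) at x = 0, y = -0.225 in its frame, which carries the screw foot.
- sleeve_top (a point): Centre of the sleeve's upper end, 62 mm above the counter, on the screw's axis. The sleeve reaches down to 34 mm. A clockwise turn of the crank (seen from above) lowers crank, spindle and foot disc together by 2.0 mm per rad (12.6 mm per turn), and it stays where it is left. It can turn about 6 rad in all, which is beyond contact with the pad.
- screw: Screw foot: brass crank arm 8 mm thick on a 12 mm spindle that runs down through the sleeve and ends in a round white rubber foot disc, 52 mm diameter, 9 mm thick. Origin: on the axis, in the crank arm's middle plane, at first 99 to 100 mm above the counter; x along the crank arm to its grip, z up. The disc's underside is 80 to 85 mm below it (clamped by eye, never measured).
- grip (a point): Point on the crank's upright red grip, 29 mm above the screw's origin and 40 mm out from the axis. The grip is 18 mm in diameter, 38 mm high (from 5 to 43 mm above the origin); it revolves freely on its pin, so the hand can go round the axis without turning. This point is 24 mm above the grip's lower end.
- foot_spot (a point): Point on the counter straight below the foot, on the screw's axis. The foot starts 4 to 10 mm above a pad laid here: 2 to 5 rad of turning. Free turning takes about 0.5 N at the grip; once the disc bears on the pad it rubs: the push at the grip climbs by 0.6 to 0.9 N per newton of foot load, the load by about 2.5 N per 0.1 rad. 2 to 8 N is snug, above 25 N is hard.
- pad: Loose wooden foot pad, about 0.2 kg, 10 mm thick: a square plate 64 x 64 mm with a cork spot in its middle, where the foot shall stand, and a tail 36 mm wide from the plate's -y edge to y = -0.107 with an upright grip tab. Origin: centre of the plate's underside; z up. It slides on the counter.
- tab (a point): Middle of the top of the pad's upright light-wood grip tab, 46 mm above the counter, at x = 0, y = -0.095 in the pad's frame. The tab is 12 mm thick along the pad's x and 24 mm long along its y.
- amber_bottle: Amber bottle, 56 mm diameter, 140 mm high, standing on the plinth; origin at the centre of its base. Leave alone.
- green_bottle: Green bottle, 56 mm diameter, 140 mm high, standing on the plinth; origin at the centre of its base. Leave alone.
- tumbler: Open drinking tumbler, 68 mm diameter, 75 mm high, on the counter; origin at the centre of its base. Leave alone.
- olive_jar: Closed green jar, 64 mm diameter, 75 mm high, on the counter; origin at the centre of its base. Leave alone.
There are look-alikes about, which are no part of the job. Leave any blue look-alike of the pad alone.

How it is judged:
By the outcome, as a careful person would: the job done as asked, in the order asked, and still so for the second after the job is handed in, with the robot touching nothing.
It also fails if it takes over 72 s, if anything falls off the work surface, if the arm or the gripper's body presses on something with over 40 N, if the wrist force passes 120 N, or if a joint passes its speed limit or range.

## Working session

There is one attempt and no reset: what is moved stays moved. The work goes in short steps, Python scripts to look and compute and a tool call to move; the robot and the scene stay as the last step left them, time stands still between calls to the robot, and variables do not carry over. Pictures are saved under pics/ and viewed, at most 10 in all, crops included, and the job is handed in when it is done.

Besides the shell and the picture viewer there is one more tool, called after "Call:" in YAML: its name, and indented under it one key for each argument. send_rows: Moves the arm, as the interface text tells. Its arguments: {"type":"object","properties":{"rows":{"type":"array"},"squeeze":{"type":"number"}},"required":["rows"]}

```bash
mkdir -p pics; python3 - <<'E'
from bench import *
import cv2
s=sense();print({k:s[k] for k in('t','tcp_pos','tool_rot','finger_gap','wrist_force')})
for n in('scene','top'):
    f=grab_frame(n);cv2.imwrite(f'pics/{n}0.png',f['pixels'][:,:,::-1]);print(n,f['fx'],f['cx'],f['cy'],f['R'],f['t'])
E
```

```text
{'t': 0.0, 'tcp_pos': array([ 269.31096918, -563.59948895,  204.846119  ]), 'tool_rot': array([-3.06278004e+00, -6.94172627e-01,  5.42942488e-04]), 'finger_gap': 94.24867013142935, 'wrist_force': array([ 0.34949889, -0.72793851,  0.51085982])}
scene 411.23455135550194 322.14370701869564 198.53199080547535 [[ 0.12679192  0.99188837 -0.00901504]
 [ 0.57470807 -0.08086572 -0.81435335]
 [-0.80847662  0.0980724  -0.58029937]] [ -23.89725968 -227.71524137 1495.19173223]
top 432.30208697376867 318.048592986997 204.10233983387417 [[-0.00870381 -0.99993098  0.00789214]
 [-0.98213971  0.00706497 -0.18802042]
 [ 0.18795169 -0.00938768 -0.98213341]] [-24.95995946 561.16702472 938.86995312]
```

View pics/top0.png

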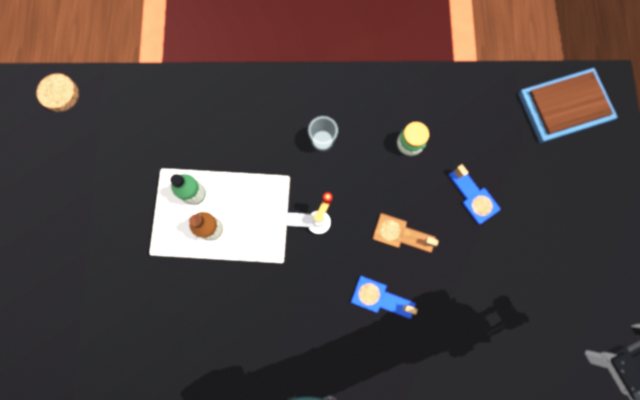

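View pics/scene0.png

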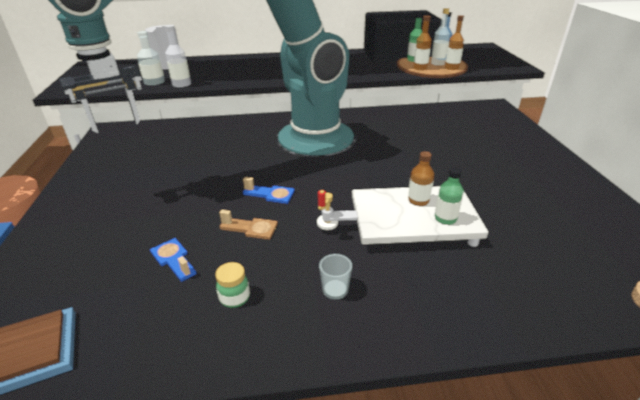

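The top view shows three pad shapes: wooden at (390,230) with its tab at (433,240), blue at (370,294), and blue at (482,205). The wooden one matches the description and the blue ones are the look-alikes. The screw foot is at about (319,222), its red grip at (327,197), and the plinth at (220,215). I'll confirm with an enlarged crop.

```bash
cat > h.py <<'E'
from bench import *
import cv2, numpy as np
from scipy.spatial.transform import Rotation as Rot
def ray(f,u,v,z):
    R,t=np.array(f['R']),np.array(f['t']); c=-R.T@t
    d=R.T@np.array([(u-f['cx'])/f['fx'],(v-f['cy'])/f['fy'],1]); return c+d*(z-c[2])/d[2]
def proj(f,X):
    p=np.array(f['R'])@np.array(X)+np.array(f['t']); return np.array([p[0]/p[2]*f['fx']+f['cx'],p[1]/p[2]*f['fy']+f['cy']])
E
python3 - <<'E'
from h import *
f=grab_frame('top');p=f['pixels'][:,:,::-1]
c=cv2.resize(p[180:265,280:450],None,fx=4.7,fy=4.7,interpolation=cv2.INTER_CUBIC);cv2.imwrite('pics/crop.png',c)
# plinth slab corners
m=((p.min(2)>140)).astype(np.uint8)
cs=max(cv2.findContours(m,0,1)[0],key=cv2.contourArea)
m2=cv2.morphologyEx(m,cv2.MORPH_OPEN,np.ones((25,25)))
cs=max(cv2.findContours(m2,0,1)[0],key=cv2.contourArea)
b=cv2.boxPoints(cv2.minAreaRect(cs)); W=np.array([ray(f,*q,52)for q in b]);print(b,W)
hsv=cv2.cvtColor(p,cv2.COLOR_BGR2HSV);print('pad rough',ray(f,390,230,10),ray(f,433,240,46),'red',ray(f,327,197,140))
E
```

```text
[[198. 171.]
 [288. 171.]
 [288. 261.]
 [198. 261.]] [[641.64707753 249.26109838  52.        ]
 [640.27435145  39.92837829  52.        ]
 [431.89556268  39.02029561  52.        ]
 [433.55433649 240.23413229  52.        ]]
pad rough [ 505.44134782 -200.04683471   10.        ] [ 477.09974954 -290.97749091   46.        ] red [559.40008485 -47.50704989 140.        ]
```

View pics/crop.png

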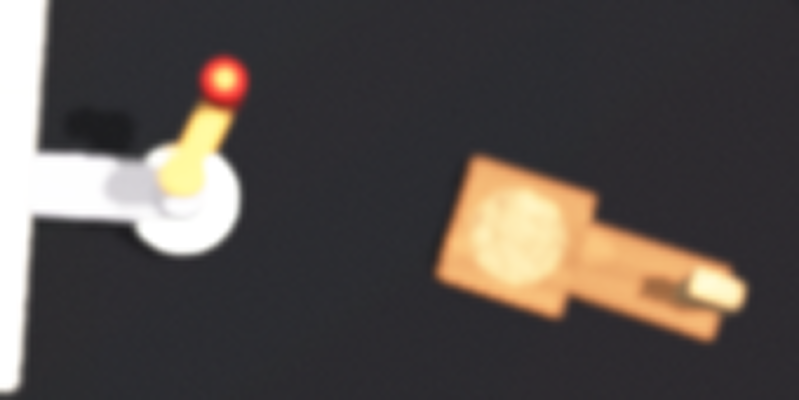

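The crop confirms the wooden pad. Its cork is at crop (518,236), i.e. pixel (390,230), and its tab at (714,287), i.e. (432,241). The disc is centred at (187,202), the crank hub at (181,178) and the grip top at (224,80).

```bash
python3 - <<'E'
from h import *
f=grab_frame('top')
print('cam',-f['R'].T@f['t'])
g=lambda u,v,z:ray(f,280+u/4.7-.4,180+v/4.7-.4,z)[:2]
cork=g(518,236,10);tab=g(714,287,46)
print('cork',cork,'tab',tab,np.linalg.norm(tab-cork),np.degrees(np.arctan2(*(cork-tab)[::-1])))
P=[g(*q,10) for q in((474,154),(597,193),(560,319),(436,276))];print('plate',np.mean(P,0),[np.linalg.norm(P[i]-P[i-1])for i in range(4)],np.degrees(np.arctan2(*(P[0]-P[1]+P[3]-P[2])[::-1])))
print('disc',g(187,202,26),'hub',g(181,178,104),'grip',g(224,80,143))
# plinth edge corners by line points
for u,v in((160,170),(290,176),(285,262),(151,255)):print(ray(f,u,v,52))
s=sense();print(Rot.from_rotvec(s['tool_rot']).as_matrix())
E
```

```text
cam [ 374.46497936  -20.10905586 1027.80339715]
cork [ 505.89195207 -199.61978324] tab [ 475.60997707 -287.49463319] 92.94615249640401 70.98587294225163
plate [ 506.35289737 -199.00930641] [np.float64(65.66226769108835), np.float64(65.05413559407333), np.float64(67.22773908205828), np.float64(65.356496194497)] 70.9250577618396
disc [522.13201596 -32.43454347] hub [521.80953907 -28.81710372] grip [559.5802106  -47.96758793]
[644.6303508  337.57712023  52.        ]
[628.22581072  35.22656393  52.        ]
[429.72663507  45.72542834  52.        ]
[447.77855796 345.90328019  52.        ]
[[ 9.02277007e-01  4.31156653e-01 -3.79151105e-04]
 [ 4.31156814e-01 -9.02276791e-01  6.28405335e-04]
 [-7.11581006e-05 -7.30469267e-04 -9.99999731e-01]]
```

Call:
send_rows:
  rows:
    - [[100, 30.4, -15.9, 0, 0, 0, 0], [100, 30.4, -15.9, 0, 0, 0, 0], [100, 30.4, -15.9, 0, 0, 0, 0], [100, 30.4, -15.9, 0, 0, 0, 0], [100, 30.4, -15.9, 0, 0, 0, 0]]

```text
t: 0.62
tcp_pos: [373.0, -425.1, 205.4]
tool_rot: [-3.064, -0.694, 0.0]
wrist_force: [0.7, 0.1, -0.1]
finger_gap: 93.9
grasp_force: 0.0
```

Call:
send_rows:
  rows:
    - [[100, 30.4, -15.9, 0, 0, 0, 0], [100, 30.4, -15.9, 0, 0, 0, 0], [100, 30.4, -15.9, 0, 0, 0, 0], [100, 30.4, -15.9, 0, 0, 0, 0], [100, 30.4, -15.9, 0, 0, 0, 0]]

```text
t: 1.03
tcp_pos: [475.9, -287.9, 205.5]
tool_rot: [3.064, 0.694, -0.0]
wrist_force: [0.8, -1.2, 0.2]
finger_gap: 93.9
grasp_force: 0.0
```

Call:
send_rows:
  rows:
    - [[100, 0, 0, 0, 0, 0, -6.5], [100, 0, 0, 0, 0, 0, -6.5], [100, 0, 0, 0, 0, 0, -6.5], [100, 0, 0, 0, 0, 0, -6.5], [100, 0, 0, 0, 0, 0, -6.5]]

```text
t: 1.45
tcp_pos: [475.2, -289.3, 205.3]
tool_rot: [-2.742, -1.532, 0.0]
wrist_force: [0.6, 1.3, 0.3]
finger_gap: 94.5
grasp_force: 0.0
```

Call:
send_rows:
  rows:
    - [[100, 0, 0, 15, 0, 0, -6.5], [100, 0, 0, 15, 0, 0, -6.5], [100, 0, 0, 15, 0, 0, 0], [100, 0, 0, 0, 0, 0, 0], [100, 0, 0, 0, 0, 0, 0]]

```text
t: 1.87
tcp_pos: [474.9, -289.2, 160.2]
tool_rot: [-2.557, -1.823, 0.001]
wrist_force: [-0.6, -0.1, 0.0]
finger_gap: 94.0
grasp_force: 0.0
```

```bash
cat >> h.py <<'E'
def to(X,s=None,yaw=None):
    s=s or sense();R=Rot.from_rotvec(s['tool_rot']).as_matrix()
    print('t',round(s['t'],2),'tcp',np.round(s['tcp_pos'],1),'gap',round(s['finger_gap'],1),'F',np.round(s['wrist_force'],1),'grasp',round(s['grasp_force'],1),'yaw_y',round(np.degrees(np.arctan2(R[1,1],R[0,1])),1),'tilt',np.round(R[:2,2],3))
    print('tool shift to target',np.round(R.T@(np.array(X)-s['tcp_pos']),1))
E
python3 - <<'E'
from h import *
to([475,-289,25])
f=grab_frame('wrist');cv2.imwrite('pics/w1.png',f['pixels'][:,:,::-1])
print(proj(f,[475,-289,46]),proj(f,[506,-199.3,10]),proj(f,sense()['tcp_pos']))
E
```

```text
t 1.87 tcp [ 474.9 -289.2  160.2] gap 94.0 F [-0.6 -0.1  0. ] grasp 0.0 yaw_y -19.0 tilt [-0.001  0.001]
tool shift to target [  0.2   0.2 135.2]
[318.89980247 196.53831036] [319.08504873  93.64620362] [319.70609671 245.45713141]
```

View pics/w1.png

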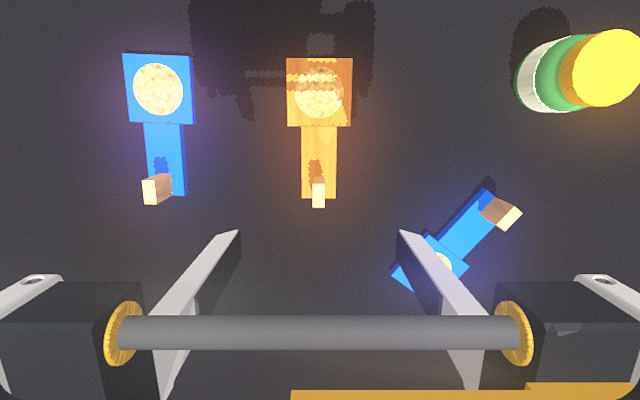

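The wrist view shows the wooden tab top at (318,195) and its cork at (319,92), within 2 px of prediction. A blue pad lies at (455,245) on the lower right. I'll narrow the fingers and descend.

Call:
send_rows:
  rows:
    - [[45, 0, 0, 18, 0, 0, 0], [45, 0, 0, 18, 0, 0, 0], [45, 0, 0, 18, 0, 0, 0], [45, 0, 0, 18, 0, 0, 0], [45, 0, 0, 18, 0, 0, 0]]

```text
t: 2.33
tcp_pos: [475.8, -289.7, 70.8]
tool_rot: [2.556, 1.823, 0.001]
wrist_force: [0.7, -0.5, 0.7]
finger_gap: 63.7
grasp_force: 0.0
```

Call:
send_rows:
  rows:
    - [[45, 0, 0, 18, 0, 0, 0], [45, 0, 0, 18, 0, 0, 0], [45, 0, 0, 18, 0, 0, 0], [45, 0, 0, 0, 0, 0, 0], [45, 0, 0, 0, 0, 0, 0]]

```text
t: 2.75
tcp_pos: [475.4, -289.4, 16.9]
tool_rot: [-2.557, -1.825, 0.0]
wrist_force: [-0.3, -0.4, 1.7]
finger_gap: 42.4
grasp_force: 0.0
```

Call:
send_rows:
  rows:
    - [[0, 0, 0, 0, 0, 0, 0], [0, 0, 0, 0, 0, 0, 0], [0, 0, 0, 0, 0, 0, 0], [0, 0, 0, 0, 0, 0, 0], [0, 0, 0, 0, 0, 0, 0]]
  squeeze: 20

```text
t: 3.17
tcp_pos: [475.4, -289.5, 16.9]
tool_rot: [2.557, 1.825, 0.0]
wrist_force: [-0.1, 0.0, -0.6]
finger_gap: 12.3
grasp_force: 0.3
```

```bash
python3 - <<'E'
from h import *
to([475,-289,16])
# refine axis: scene and top frames, predicted pixels
for n in('top','scene'):
    f=grab_frame(n);p=f['pixels'][:,:,::-1]
    h=cv2.cvtColor(p,cv2.COLOR_BGR2HSV)
    m=((h[...,0]<6)|(h[...,0]>174))&(h[...,1]>180)&(h[...,2]>90)
    n_,l,st,c=cv2.connectedComponentsWithStats(m.astype(np.uint8))
    print(n,[(st[i],c[i]) for i in range(1,n_) if 10<st[i,4]<400], 'pred grip',proj(f,[559,-48,128]),'hub',proj(f,[522.5,-31.5,104]),'disc',proj(f,[522.5,-31.5,26]))
    if n=='scene': cv2.imwrite('pics/s1.png',cv2.resize(p[170:260,200:360],None,fx=5,fy=5,interpolation=cv2.INTER_CUBIC))
E
```

```text
t 3.17 tcp [ 475.4 -289.5   16.9] gap 12.3 F [-0.1  0.  -0.6] grasp 0.3 yaw_y -19.0 tilt [ 0. -0.]
tool shift to target [ 0.4 -0.5  0.9]
top [(array([323, 193,   9,  10,  43], dtype=int32), array([326.95348837, 197.97674419]))] pred grip [327.07487606 198.33556463] hub [319.34791234 217.14790365] disc [318.98653366 222.42602997]
scene [(array([318, 193,   7,  13,  65], dtype=int32), array([320.83076923, 199.44615385]))] pred grip [321.38238967 195.62808801] hub [326.28711779 194.63048118] disc [326.38348218 219.5673215 ]
```

View pics/s1.png

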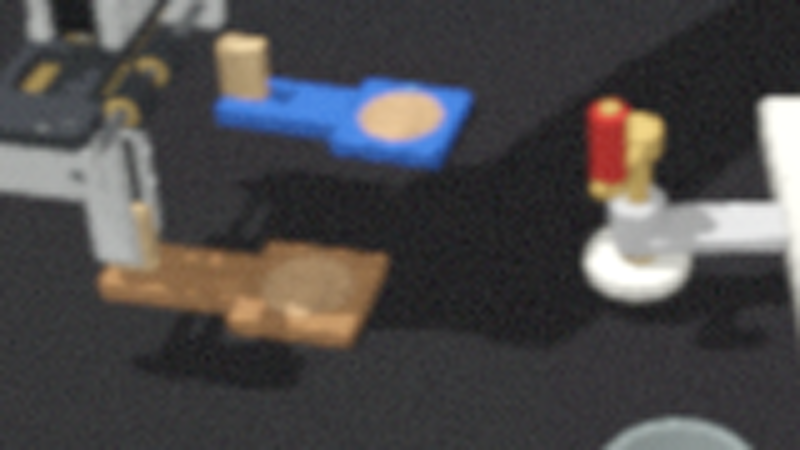

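The crop shows the fingers holding the wooden tab at (130,230), a blue pad behind, and the screw foot disc at (637,262). Now I'll slide most of the way.

Call:
send_rows:
  rows:
    - [[0, 3, -0.7, 0, 0, 0, 0], [0, 6, -1.4, 0, 0, 0, 0], [0, 9, -2.2, 0, 0, 0, 0], [0, 9, -2.2, 0, 0, 0, 0], [0, 9, -2.2, 0, 0, 0, 0]]

```text
t: 3.68
tcp_pos: [479.0, -252.9, 16.9]
tool_rot: [2.557, 1.824, 0.0]
wrist_force: [0.5, -4.8, 4.7]
finger_gap: 12.0
grasp_force: 20.0
```

Call:
send_rows:
  rows:
    - [[0, 9, -2.2, 0, 0, 0, 0], [0, 9, -2.2, 0, 0, 0, 0], [0, 9, -2.2, 0, 0, 0, 0], [0, 9, -2.2, 0, 0, 0, 0], [0, 9, -2.2, 0, 0, 0, 0]]

```text
t: 4.1
tcp_pos: [483.2, -206.6, 16.9]
tool_rot: [2.556, 1.824, 0.0]
wrist_force: [-0.0, -4.4, 5.0]
finger_gap: 11.4
grasp_force: 20.0
```

Call:
send_rows:
  rows:
    - [[0, 9, -2.2, 0, 0, 0, 0], [0, 9, -2.2, 0, 0, 0, 0], [0, 6, -1.4, 0, 0, 0, 0], [0, 3, -0.7, 0, 0, 0, 0], [0, 0, 0, 0, 0, 0, 0]]

```text
t: 4.52
tcp_pos: [486.0, -178.1, 16.9]
tool_rot: [2.556, 1.826, 0.001]
wrist_force: [-0.1, 3.1, 7.3]
finger_gap: 12.1
grasp_force: 20.0
```

```bash
python3 - <<'E'
from h import *
to([475.4+16.2,-289.5+167.8,16.9])
f=grab_frame('scene');p=f['pixels'][:,:,::-1]
a=cv2.resize(p[170:240,250:365],None,fx=6.9,fy=6.9,interpolation=cv2.INTER_CUBIC)[:300]
f2=grab_frame('top');p=f2['pixels'][:,:,::-1]
b=cv2.resize(p[190:246,290:405],None,fx=6.9,fy=6.9,interpolation=cv2.INTER_CUBIC)
a=cv2.resize(grab_frame('scene')['pixels'][184:224,250:365,::-1],None,fx=6.9,fy=6.9,interpolation=cv2.INTER_CUBIC)[:210]
cv2.imwrite('pics/both.png',np.vstack([a,b])[:600]);print(a.shape,b.shape)
print('scene cork0',proj(f,[506.2,-199.3,10]))
E
```

```text
t 4.52 tcp [ 486.  -178.1   16.9] gap 12.1 F [-0.1  3.1  7.3] grasp 20.0 yaw_y -18.9 tilt [ 0.001 -0.   ]
tool shift to target [ 55.1 -13.   -0. ]
(210, 794, 3) (386, 794, 3)
scene cork0 [261.07895272 226.12942022]
```

View pics/both.png

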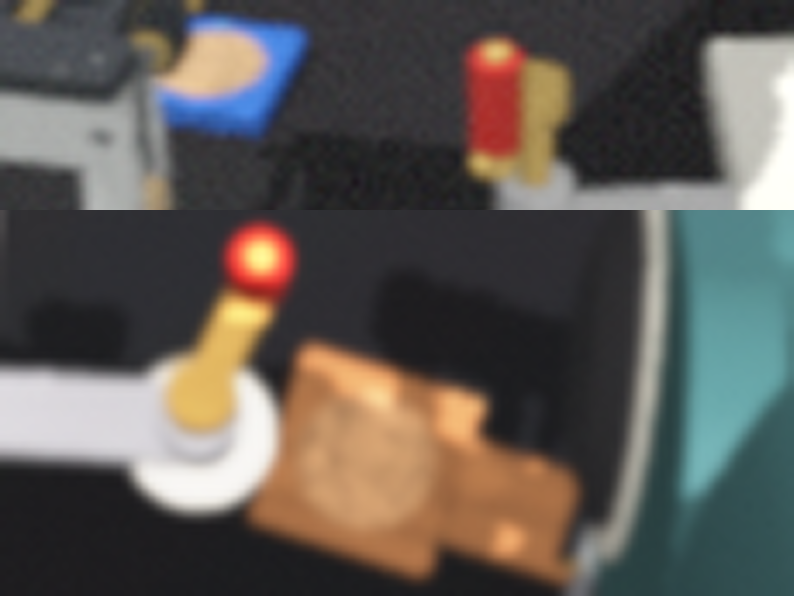

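The lower crop (top view) shows the disc at about (205,438), the crank hub at (200,392) and the pad's cork at (368,460). The pad is lying flat and held. I'll compute the remaining shift.

```bash
python3 - <<'E'
from h import *
f=grab_frame('top')
g=lambda u,v,z:ray(f,290+u/6.9-.4,190+(v-210)/6.9-.4,z)[:2]
print('disc',g(205,438,24),'hub',g(200,392,104),'griptop',g(261,257,142),'cork',g(368,460,10),'plate',g((310+487+428+249)/4,(342+400+580+518)/4,10))
# circle fit to disc's white edge, both cameras
for n,z in(('top',24),('scene',24)):
    f=grab_frame(n);p=f['pixels']
    c=proj(f,[523,-32,z]);print(n,c)
    best=[]
    gr=cv2.GaussianBlur(p,(3,3),0).min(2).astype(float)
    th=np.linspace(0,2*np.pi,72,endpoint=False)
    for x in np.arange(514,534,.5):
        for y in np.arange(-42,-22,.5):
            v=[]
            for r in(23.5,28.5):
                P=np.stack([x+r*np.cos(th),y+r*np.sin(th),0*th+z],1)
                q=np.array([proj(f,a)for a in P]).astype(np.float32)
                v.append(cv2.remap(gr.astype(np.float32),q[:,0:1],q[:,1:2],1).ravel())
            best.append((np.clip(v[0]-v[1],0,80).mean(),x,y))
    print(sorted(best)[-4:])
E
```

```text
disc [522.27483266 -32.27694409] hub [525.07814984 -29.87354746] griptop [560.2354319  -48.35348228] cork [516.26480333 -88.49308731] plate [516.26349437 -88.66530103]
top [319.18921314 222.33819569]
[(np.float32(59.13665), np.float64(526.0), np.float64(-30.0)), (np.float32(59.138725), np.float64(525.5), np.float64(-29.0)), (np.float32(59.183975), np.float64(525.5), np.float64(-30.0)), (np.float32(59.21704), np.float64(525.5), np.float64(-29.5))]
scene [326.21910785 220.31564352]
[(np.float32(44.482952), np.float64(533.0), np.float64(-31.0)), (np.float32(44.540283), np.float64(533.0), np.float64(-31.5)), (np.float32(44.742634), np.float64(533.5), np.float64(-31.0)), (np.float32(44.77288), np.float64(533.5), np.float64(-31.5))]
```

Call:
send_rows:
  rows:
    - [[0, 3, -0.6, 0, 0, 0, 0], [0, 7, -1.4, 0, 0, 0, 0], [0, 8, -1.6, 0, 0, 0, 0], [0, 8, -1.6, 0, 0, 0, 0], [0, 8, -1.6, 0, 0, 0, 0]]

```text
t: 5.23
tcp_pos: [490.5, -144.7, 16.9]
tool_rot: [2.557, 1.824, 0.0]
wrist_force: [-0.7, -4.1, 6.1]
finger_gap: 12.2
grasp_force: 20.0
```

Call:
send_rows:
  rows:
    - [[0, 8, -1.6, 0, 0, 0, 0], [0, 8, -1.6, 0, 0, 0, 0], [0, 5, -1, 0, 0, 0, 0], [0, 2, -0.3, 0, 0, 0, 0], [0, 0, 0, 0, 0, 0, 0]]

```text
t: 5.65
tcp_pos: [493.8, -120.7, 16.9]
tool_rot: [2.556, 1.826, 0.001]
wrist_force: [-1.0, 0.7, 8.6]
finger_gap: 11.6
grasp_force: 20.0
```

```bash
python3 - <<'E'
from h import *
to([486+7.9,-178.1+57.6,16.9])
p=grab_frame('top')['pixels'][:,:,::-1]
b=cv2.resize(p[190:248,285:365],None,fx=7,fy=7,interpolation=cv2.INTER_CUBIC)
cv2.imwrite('pics/top3.png',b)
E
```

```text
t 5.65 tcp [ 493.8 -120.7   16.9] gap 11.6 F [-1.   0.7  8.6] grasp 20.0 yaw_y -18.9 tilt [ 0.001 -0.   ]
tool shift to target [ 0.3  0.  -0. ]
```

View pics/top3.png

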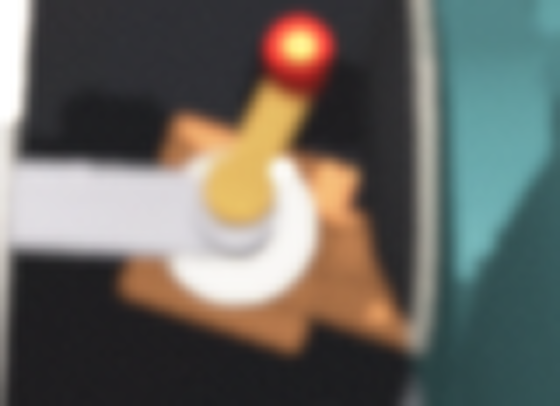

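The crop shows the plate centre at about (240,232) and the disc at (241,229). With parallax the disc should sit about 7 px higher, so the pad is central to within about 1.5 mm. Release, rise, and go above the red grip.

Call:
send_rows:
  rows:
    - [[50, 0, 0, 0, 0, 0, 0], [50, 0, 0, 0, 0, 0, 0], [50, 0, 0, 0, 0, 0, 0], [50, 0, 0, 0, 0, 0, 0], [50, 0, 0, -3, 0, 0, 0]]

```text
t: 6.12
tcp_pos: [493.0, -121.0, 19.1]
tool_rot: [-2.556, -1.825, 0.001]
wrist_force: [-0.3, -1.1, -0.4]
finger_gap: 41.9
grasp_force: 0.0
```

Call:
send_rows:
  rows:
    - [[50, 0, 0, -15, 0, 0, 0], [50, 0, 0, -22, 0, 0, 0], [50, 0, 0, -24, 0, 0, 0], [50, 0, 0, -24, 0, 0, 0], [50, 0, 0, -24, 0, 0, 0]]

```text
t: 6.53
tcp_pos: [493.1, -121.0, 129.7]
tool_rot: [-2.557, -1.825, 0.0]
wrist_force: [0.7, 0.5, 0.4]
finger_gap: 46.8
grasp_force: 0.0
```

Call:
send_rows:
  rows:
    - [[50, 0, 0, -24, 0, 0, 0], [50, 0, 0, -24, 0, 0, 0], [50, 0, 0, -5, 0, 0, 0], [50, 0, 0, 0, 0, 0, 0], [50, 0, 0, 0, 0, 0, 0]]

```text
t: 6.95
tcp_pos: [493.1, -121.2, 181.1]
tool_rot: [-2.557, -1.825, 0.0]
wrist_force: [-0.3, -0.3, 0.1]
finger_gap: 47.1
grasp_force: 0.0
```

```bash
python3 - <<'E'
from h import *
to([560,-48.4,112])
f=grab_frame('top');p=f['pixels'][:,:,::-1]
f2=grab_frame('wrist');q=f2['pixels'][:,:,::-1]
print('wrist grip',proj(f2,[560,-48.4,142]),'hub',proj(f2,[524.2,-31,104]),'plate',[proj(f2,[524.2+a,-31+b,10])for a,b in((0,0),)])
b=cv2.resize(p[190:248,285:385],None,fx=6.4,fy=6.4,interpolation=cv2.INTER_CUBIC)
cv2.imwrite('pics/rel.png',np.vstack([b,q[0:220]]))
E
```

```text
t 6.95 tcp [ 493.1 -121.2  181.1] gap 47.1 F [-0.3 -0.3  0.1] grasp 0.0 yaw_y -19.0 tilt [-0. -0.]
tool shift to target [90.6 39.6 69.1]
wrist grip [380.81402755  91.19465778] hub [319.55440832  87.69172288] plate [array([319.3399653 ,  94.46182448])]
```

View pics/rel.png

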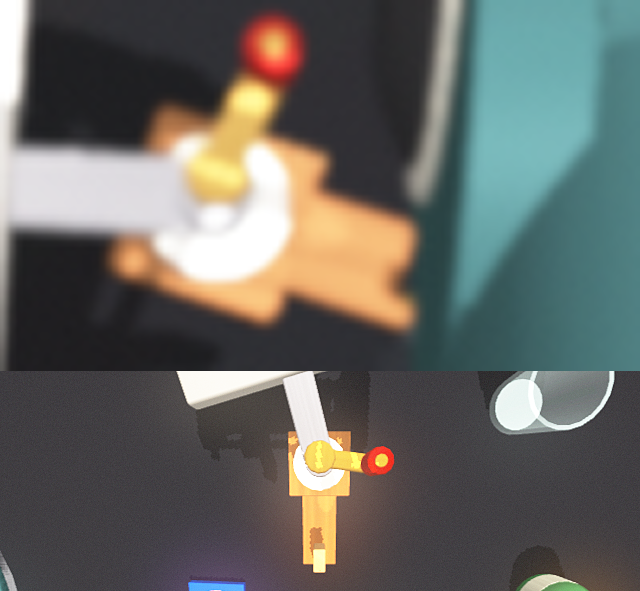

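The wrist crop shows the grip top at (381,90), matching the prediction. The disc at (319,93) is centred on the plate at (319.5,93), and the pad is flat with its tail free. Next, the grip.

Call:
send_rows:
  rows:
    - [[50, 18, 8, 0, 0, 0, 0], [50, 18, 8, 0, 0, 0, 0], [50, 18, 8, 0, 0, 0, 0], [50, 18, 8, 0, 0, 0, 0], [50, 18.4, 7.5, 0, 0, 0, 0]]

```text
t: 7.47
tcp_pos: [560.2, -47.8, 180.2]
tool_rot: [-2.556, -1.824, 0.002]
wrist_force: [-0.2, -0.3, 1.0]
finger_gap: 46.9
grasp_force: 0.0
```

Call:
send_rows:
  rows:
    - [[50, 0, 0, 0, 0, 0, 0], [50, 0, 0, 18, 0, 0, 0], [50, 0, 0, 18, 0, 0, 0], [50, 0, 0, 18, 0, 0, 0], [50, 0, 0, 14, 0, 0, 0]]

```text
t: 7.88
tcp_pos: [558.9, -48.6, 111.1]
tool_rot: [-2.556, -1.824, 0.003]
wrist_force: [0.5, 0.6, 0.3]
finger_gap: 46.9
grasp_force: 0.0
```

Call:
send_rows:
  rows:
    - [[0, 0, 0, 0, 0, 0, 0], [0, 0, 0, 0, 0, 0, 0], [0, 0, 0, 0, 0, 0, 0], [0, 0, 0, 0, 0, 0, 0], [0, 0, 0, 0, 0, 0, 0]]
  squeeze: 10

```text
t: 8.3
tcp_pos: [560.5, -48.6, 114.2]
tool_rot: [2.556, 1.825, 0.001]
wrist_force: [3.5, -0.1, 1.8]
finger_gap: 17.7
grasp_force: 10.0
```

```bash
cat >> h.py <<'E'
C=np.array([524.2,-31])
def st(n=4):
    F=[];
    for _ in range(n): grab_frame('wrist'); s=sense(); F.append(np.r_[s['wrist_force'],s['tcp_pos'],s['grasp_force']])
    F=np.mean(F,0); d=F[3:5]-C; r=np.linalg.norm(d);u=d/r; tcw=np.array([u[1],-u[0]])
    print('t',round(s['t'],2),'ang',round(np.degrees(np.arctan2(*d[::-1])),1),'r',round(r,1),'tcp',np.round(F[3:6],1),'Frad',round(F[:2]@u,2),'Ftan(opposing)',round(-F[:2]@tcw,2),'Fz',round(F[2],2),'gap',round(s['finger_gap'],1),'grasp',round(F[6],1))
E
python3 -c "
from h import *
st()
# planned command deltas in tool axes: step of 8.6deg
"
```

```text
t 8.5 ang -25.8 r 40.4 tcp [560.6 -48.6 114.1] Frad 0.81 Ftan(opposing) 0.32 Fz 3.26 gap 17.8 grasp 10.0
```

```bash
cat >> h.py <<'E'
def table(a0,step,n):
    a=np.radians(a0-step*np.arange(n+1)); P=40*np.c_[np.cos(a),np.sin(a)]; D=np.diff(P,axis=0)
    X=np.array([.3256,.9455]);Y=np.array([.9455,-.3256]); z=2*np.radians(step)
    for i,d in enumerate(D): print(round(a0-step*(i+1),1),np.round([d@X,d@Y,z],2))
E
python3 -c "
from h import *
table(-25.8,8.6,12)"
```

```text
-34.4 [-5.89 -1.15  0.3 ]
-43.0 [-5.65 -2.02  0.3 ]
-51.6 [-5.28 -2.84  0.3 ]
-60.2 [-4.8 -3.6  0.3]
-68.8 [-4.2  -4.28  0.3 ]
-77.4 [-3.52 -4.86  0.3 ]
-86.0 [-2.75 -5.33  0.3 ]
-94.6 [-1.92 -5.68  0.3 ]
-103.2 [-1.05 -5.91  0.3 ]
-111.8 [-0.16 -6.    0.3 ]
-120.4 [ 0.74 -5.95  0.3 ]
-129.0 [ 1.62 -5.77  0.3 ]
```

Call:
send_rows:
  rows:
    - [[0, -5.9, -1.1, 0.3, 0, 0, 0], [0, -5.6, -2.0, 0.3, 0, 0, 0], [0, -5.3, -2.8, 0.3, 0, 0, 0], [0, -4.8, -3.6, 0.3, 0, 0, 0], [0, 0, 0, 0, 0, 0, 0]]

```text
t: 8.92
tcp_pos: [543.2, -66.5, 112.6]
tool_rot: [-2.557, -1.824, 0.0]
wrist_force: [-2.3, 1.1, 10.7]
finger_gap: 17.8
grasp_force: 10.0
```

```bash
python3 -c "
from h import *
st()"
```

```text
t 9.12 ang -60.9 r 40.3 tcp [543.8 -66.2 112.7] Frad -1.49 Ftan(opposing) -1.34 Fz 9.14 gap 17.7 grasp 10.0
```

Call:
send_rows:
  rows:
    - [[0, -4.2, -4.3, 0, 0, 0, 0], [0, -3.5, -4.9, 0, 0, 0, 0], [0, -2.7, -5.3, 0.1, 0, 0, 0], [0, -1.9, -5.7, 0.2, 0, 0, 0], [0, 0, 0, 0, 0, 0, 0]]

```text
t: 9.53
tcp_pos: [519.6, -70.7, 111.8]
tool_rot: [-2.556, -1.825, 0.001]
wrist_force: [0.3, 2.2, -0.7]
finger_gap: 18.0
grasp_force: 10.0
```

```bash
python3 -c "
from h import *
st()"
```

```text
t 9.73 ang -95.2 r 39.9 tcp [520.6 -70.8 111.8] Frad -2.86 Ftan(opposing) -0.4 Fz -0.76 gap 17.4 grasp 10.0
```

Call:
send_rows:
  rows:
    - [[0, -0.6, -5.9, 0.2, 0, 0, 0], [0, 0.2, -6.0, 0.3, 0, 0, 0], [0, 0.8, -5.9, 0.3, 0, 0, 0], [0, 1.6, -5.8, 0.3, 0, 0, 0], [0, 0, 0, 0, 0, 0, 0]]

```text
t: 10.15
tcp_pos: [498.0, -60.6, 110.7]
tool_rot: [-2.556, -1.826, 0.001]
wrist_force: [-1.6, -0.8, -4.5]
finger_gap: 18.0
grasp_force: 10.0
```

```bash
sed -i 's/^C=.*/C=np.array([524.2,-30.5])/' h.py; python3 -c "
from h import *
st();table(-129,4.3,20)"
```

```text
t 10.35 ang -129.4 r 39.9 tcp [498.9 -61.3 110.7] Frad 1.53 Ftan(opposing) -0.61 Fz -4.03 gap 17.5 grasp 10.0
-133.3 [ 1.13 -2.78  0.15]
-137.6 [ 1.34 -2.69  0.15]
-141.9 [ 1.53 -2.58  0.15]
-146.2 [ 1.72 -2.46  0.15]
-150.5 [ 1.9  -2.32  0.15]
-154.8 [ 2.07 -2.17  0.15]
-159.1 [ 2.23 -2.01  0.15]
-163.4 [ 2.37 -1.84  0.15]
-167.7 [ 2.5  -1.65  0.15]
-172.0 [ 2.62 -1.46  0.15]
-176.3 [ 2.72 -1.26  0.15]
-180.6 [ 2.81 -1.05  0.15]
-184.9 [ 2.88 -0.84  0.15]
-189.2 [ 2.94 -0.62  0.15]
-193.5 [ 2.97 -0.4   0.15]
-197.8 [ 3.   -0.18  0.15]
-202.1 [3.   0.05 0.15]
-206.4 [2.99 0.27 0.15]
-210.7 [2.96 0.5  0.15]
-215.0 [2.91 0.72 0.15]
```

Call:
send_rows:
  rows:
    - [[0, 1.1, -2.8, 0.3, 0, 0, 0], [0, 1.3, -2.7, 0.15, 0, 0, 0], [0, 1.5, -2.6, 0.2, 0, 0, 0], [0, 0, 0, 0, 0, 0, 0]]

```text
t: 10.68
tcp_pos: [492.5, -54.5, 110.2]
tool_rot: [-2.556, -1.826, 0.0]
wrist_force: [-1.8, -1.6, -1.4]
finger_gap: 18.0
grasp_force: 10.0
```

```bash
python3 -c "
from h import *
st()"
```

```text
t 10.88 ang -142.2 r 39.8 tcp [492.8 -54.8 110.2] Frad 2.25 Ftan(opposing) -0.72 Fz -1.83 gap 18.0 grasp 10.0
```

Call:
send_rows:
  rows:
    - [[0, 1.5, -2.8, 0.15, 0, 0, 0], [0, 1.8, -2.4, 0.15, 0, 0, 0], [0, 2.0, -2.3, 0.15, 0, 0, 0], [0, 0, 0, 0, 0, 0, 0]]

```text
t: 11.22
tcp_pos: [487.7, -46.6, 109.8]
tool_rot: [2.556, 1.826, 0.002]
wrist_force: [4.1, 2.7, -6.1]
finger_gap: 18.0
grasp_force: 10.0
```

```bash
python3 -c "
from h import *
st()"
```

```text
t 11.42 ang -155.5 r 39.9 tcp [487.9 -47.  109.8] Frad -5.03 Ftan(opposing) -0.58 Fz -6.4 gap 17.7 grasp 10.0
```

Call:
send_rows:
  rows:
    - [[0, 2.2, -1.9, 0.3, 0, 0, 0], [0, 2.2, -2.0, 0.2, 0, 0, 0], [0, 2.4, -1.8, 0.2, 0, 0, 0], [0, 0, 0, 0, 0, 0, 0]]

```text
t: 11.75
tcp_pos: [485.2, -38.5, 109.4]
tool_rot: [2.556, 1.826, 0.003]
wrist_force: [7.5, 1.7, -5.3]
finger_gap: 17.6
grasp_force: 10.0
```

```bash
python3 -c "
from h import *
st()"
```

```text
t 11.95 ang -168.0 r 39.8 tcp [485.3 -38.8 109.4] Frad -7.44 Ftan(opposing) 0.02 Fz -5.18 gap 17.4 grasp 10.0
```

Call:
send_rows:
  rows:
    - [[0, 2.6, -1.2, 0.3, 0, 0, 0], [0, 2.6, -1.3, 0.2, 0, 0, 0], [0, 2.7, -1.2, 0.2, 0, 0, 0], [0, 0, 0, 0, 0, 0, 0]]

```text
t: 12.28
tcp_pos: [484.5, -30.1, 108.9]
tool_rot: [2.555, 1.825, 0.003]
wrist_force: [6.7, 0.2, -2.9]
finger_gap: 17.3
grasp_force: 10.0
```

```bash
python3 -c "
from h import *
st()"
```

```text
t 12.48 ang 179.8 r 39.7 tcp [484.5 -30.4 108.8] Frad -6.73 Ftan(opposing) -0.35 Fz -2.38 gap 17.8 grasp 10.0
```

Call:
send_rows:
  rows:
    - [[0, 3.0, -0.5, 0.15, 0, 0, 0], [0, 2.9, -0.5, 0.2, 0, 0, 0], [0, 3.0, -0.3, 0.15, 0, 0, 0], [0, 0, 0, 0, 0, 0, 0]]

```text
t: 12.82
tcp_pos: [485.7, -21.1, 108.2]
tool_rot: [2.556, 1.826, 0.002]
wrist_force: [4.4, 0.0, 3.8]
finger_gap: 17.7
grasp_force: 10.0
```

```bash
python3 -c "
from h import *
st()"
```

```text
t 13.02 ang 167.0 r 39.6 tcp [485.6 -21.6 108.2] Frad -5.07 Ftan(opposing) -0.87 Fz 5.6 gap 17.2 grasp 10.0
```

Call:
send_rows:
  rows:
    - [[0, 3.0, 0, 0, 0, 0, 0], [0, 3.0, 0.2, 0, 0, 0, 0], [0, 3.0, 0.4, 0.15, 0, 0, 0], [0, 0, 0, 0, 0, 0, 0]]

```text
t: 13.35
tcp_pos: [488.8, -13.0, 107.7]
tool_rot: [-2.556, -1.826, -0.0]
wrist_force: [3.5, -0.5, 5.0]
finger_gap: 17.6
grasp_force: 10.0
```

```bash
python3 -c "
from h import *
st();table(-206,4.3,21)"
```

```text
t 13.55 ang 154.2 r 39.5 tcp [488.6 -13.3 107.7] Frad -3.06 Ftan(opposing) -0.6 Fz 5.72 gap 17.8 grasp 10.0
-210.3 [2.96 0.48 0.15]
-214.6 [2.92 0.7  0.15]
-218.9 [2.86 0.91 0.15]
-223.2 [2.78 1.13 0.15]
-227.5 [2.69 1.33 0.15]
-231.8 [2.58 1.53 0.15]
-236.1 [2.46 1.72 0.15]
-240.4 [2.32 1.9  0.15]
-244.7 [2.18 2.07 0.15]
-249.0 [2.01 2.23 0.15]
-253.3 [1.84 2.37 0.15]
-257.6 [1.66 2.5  0.15]
-261.9 [1.47 2.62 0.15]
-266.2 [1.27 2.72 0.15]
-270.5 [1.06 2.81 0.15]
-274.8 [0.84 2.88 0.15]
-279.1 [0.63 2.94 0.15]
-283.4 [0.4  2.97 0.15]
-287.7 [0.18 3.   0.15]
-292.0 [-0.04  3.    0.15]
-296.3 [-0.27  2.99  0.15]
```

Call:
send_rows:
  rows:
    - [[0, 2.9, 0.7, 0, 0, 0, 0], [0, 2.9, 0.8, 0.1, 0, 0, 0], [0, 2.8, 1.0, 0.15, 0, 0, 0], [0, 0, 0, 0, 0, 0, 0]]

```text
t: 13.88
tcp_pos: [493.5, -5.7, 107.3]
tool_rot: [-2.556, -1.826, 0.001]
wrist_force: [1.6, -0.1, 5.3]
finger_gap: 17.8
grasp_force: 10.0
```

```bash
python3 -c "
from h import *
st()"
```

```text
t 14.08 ang 141.4 r 39.4 tcp [493.4  -5.9 107.3] Frad -0.6 Ftan(opposing) -1.04 Fz 5.77 gap 17.5 grasp 10.0
```

Call:
send_rows:
  rows:
    - [[0, 2.8, 1.1, 0, 0, 0, 0], [0, 2.7, 1.3, 0.1, 0, 0, 0], [0, 2.6, 1.5, 0.15, 0, 0, 0], [0, 0, 0, 0, 0, 0, 0]]

```text
t: 14.42
tcp_pos: [500.1, 0.7, 107.0]
tool_rot: [-2.556, -1.826, 0.001]
wrist_force: [1.3, 0.2, 1.1]
finger_gap: 17.6
grasp_force: 10.0
```

```bash
python3 -c "
from h import *
st()"
```

```text
t 14.62 ang 128.2 r 39.4 tcp [4.998e+02 4.000e-01 1.070e+02] Frad 0.23 Ftan(opposing) -0.92 Fz 1.57 gap 17.4 grasp 10.0
```

Call:
send_rows:
  rows:
    - [[0, 2.5, 1.7, 0.15, 0, 0, 0], [0, 2.3, 1.9, 0.1, 0, 0, 0], [0, 2.2, 2.1, 0.15, 0, 0, 0], [0, 0, 0, 0, 0, 0, 0]]

```text
t: 14.95
tcp_pos: [508.0, 5.5, 106.6]
tool_rot: [-2.556, -1.826, 0.0]
wrist_force: [-1.0, 2.0, -1.3]
finger_gap: 17.7
grasp_force: 10.0
```

```bash
python3 -c "
from h import *
st()"
```

```text
t 15.15 ang 114.8 r 39.4 tcp [507.7   5.3 106.6] Frad 2.05 Ftan(opposing) -0.73 Fz -1.14 gap 17.9 grasp 10.0
```

Call:
send_rows:
  rows:
    - [[0, 2.1, 2.1, 0.2, 0, 0, 0], [0, 1.8, 2.4, 0.15, 0, 0, 0], [0, 1.7, 2.5, 0.15, 0, 0, 0], [0, 0, 0, 0, 0, 0, 0]]

```text
t: 15.48
tcp_pos: [516.7, 8.3, 106.2]
tool_rot: [-2.557, -1.825, -0.0]
wrist_force: [0.1, 2.6, -3.0]
finger_gap: 17.6
grasp_force: 10.0
```

```bash
python3 -c "
from h import *
st()"
```

```text
t 15.68 ang 101.6 r 39.5 tcp [516.3   8.2 106.2] Frad 2.21 Ftan(opposing) -1.02 Fz -2.16 gap 17.5 grasp 10.0
```

Call:
send_rows:
  rows:
    - [[0, 1.7, 2.5, 0.2, 0, 0, 0], [0, 1.4, 2.6, 0.2, 0, 0, 0], [0, 1.2, 2.7, 0.15, 0, 0, 0], [0, 0, 0, 0, 0, 0, 0]]

```text
t: 16.02
tcp_pos: [525.5, 9.2, 105.7]
tool_rot: [2.557, 1.825, -0.0]
wrist_force: [0.8, -3.0, -1.8]
finger_gap: 17.7
grasp_force: 10.0
```

```bash
python3 -c "
from h import *
st()"
```

```text
t 16.22 ang 88.5 r 39.8 tcp [525.2   9.2 105.8] Frad -3.5 Ftan(opposing) -1.4 Fz -2.05 gap 17.6 grasp 10.0
```

Call:
send_rows:
  rows:
    - [[0, 0.3, 1.4, 0.1, 0, 0, 0], [0, 0.4, 1.35, 0.1, 0, 0, 0], [0, 0.4, 1.35, 0.1, 0, 0, 0]]

```text
t: 16.47
tcp_pos: [529.1, 9.1, 105.5]
tool_rot: [-2.557, -1.825, 0.001]
wrist_force: [-2.8, -4.6, 2.7]
finger_gap: 17.8
grasp_force: 10.0
```

```bash
python3 -c "
from h import *
s=sense();print(s['wrist_force'],s['tcp_pos'])
st(1);st(1);st(2)
p=grab_frame('scene')['pixels'][185:245,295:365,::-1]
cv2.imwrite('pics/foot.png',cv2.resize(p,None,fx=8,fy=8,interpolation=cv2.INTER_CUBIC))
table(-277.5,2,20)"
```

```text
[-2.81098567 -4.61356915  2.65121313] [529.08996191   9.08818712 105.49248741]
t 16.52 ang 82.6 r 39.9 tcp [529.4   9.1 105.5] Frad -4.13 Ftan(opposing) 2.27 Fz 1.89 gap 17.7 grasp 10.0
t 16.57 ang 82.7 r 39.9 tcp [529.3   9.1 105.5] Frad -5.62 Ftan(opposing) 0.8 Fz 2.21 gap 17.9 grasp 10.0
t 16.67 ang 82.7 r 39.9 tcp [529.2   9.1 105.5] Frad -5.19 Ftan(opposing) 1.05 Fz 1.09 gap 17.7 grasp 10.0
-279.5 [0.25 1.37 0.07]
-281.5 [0.21 1.38 0.07]
-283.5 [0.16 1.39 0.07]
-285.5 [0.11 1.39 0.07]
-287.5 [0.06 1.39 0.07]
-289.5 [0.01 1.4  0.07]
-291.5 [-0.04  1.4   0.07]
-293.5 [-0.09  1.39  0.07]
-295.5 [-0.13  1.39  0.07]
-297.5 [-0.18  1.38  0.07]
-299.5 [-0.23  1.38  0.07]
-301.5 [-0.28  1.37  0.07]
-303.5 [-0.33  1.36  0.07]
-305.5 [-0.37  1.35  0.07]
-307.5 [-0.42  1.33  0.07]
-309.5 [-0.47  1.32  0.07]
-311.5 [-0.51  1.3   0.07]
-313.5 [-0.56  1.28  0.07]
-315.5 [-0.6   1.26  0.07]
-317.5 [-0.64  1.24  0.07]
```

View pics/foot.png

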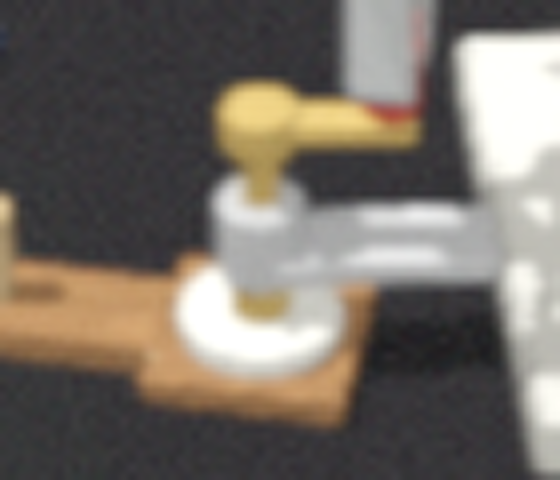

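The crop shows the foot at (262,310) on or almost on the pad, centred. From here I go in tiny steps, reading the push while moving.

Call:
send_rows:
  rows:
    - [[0, -0.1, 1.4, 0.05, 0, 0, 0], [0, 0.2, 1.4, 0.05, 0, 0, 0]]

```text
t: 16.88
tcp_pos: [531.7, 8.6, 105.4]
tool_rot: [-2.557, -1.825, 0.0]
wrist_force: [-3.4, -2.5, 2.7]
finger_gap: 17.9
grasp_force: 10.0
```

```bash
python3 -c "
from h import *
st(1);st(1);st(2)"
```

```text
t 16.93 ang 78.7 r 39.9 tcp [532.    8.6 105.3] Frad -3.71 Ftan(opposing) 2.22 Fz 2.91 gap 17.8 grasp 10.0
t 16.98 ang 78.8 r 39.9 tcp [532.    8.6 105.3] Frad -2.86 Ftan(opposing) 2.11 Fz 2.49 gap 17.5 grasp 10.0
t 17.08 ang 78.8 r 39.9 tcp [532.    8.6 105.4] Frad -3.07 Ftan(opposing) 1.5 Fz 1.64 gap 17.6 grasp 10.0
```

Call:
send_rows:
  rows:
    - [[0, -0.1, 1.4, 0.05, 0, 0, 0], [0, 0.1, 1.4, 0.05, 0, 0, 0]]

```text
t: 17.25
tcp_pos: [534.5, 8.0, 105.2]
tool_rot: [-2.556, -1.825, -0.0]
wrist_force: [-3.7, -0.0, 3.5]
finger_gap: 17.8
grasp_force: 10.0
```

```bash
python3 -c "
from h import *
st(1);st(1);st(2)"
```

```text
t 17.3 ang 74.8 r 39.8 tcp [534.7   7.9 105.2] Frad -0.03 Ftan(opposing) 3.33 Fz 1.24 gap 17.7 grasp 10.0
t 17.35 ang 74.7 r 39.8 tcp [534.7   7.9 105.3] Frad -0.18 Ftan(opposing) 2.9 Fz 2.29 gap 17.7 grasp 10.0
t 17.45 ang 74.8 r 39.8 tcp [534.6   7.9 105.3] Frad -0.03 Ftan(opposing) 2.71 Fz 2.22 gap 17.5 grasp 10.0
```

Push climbs as expected after contact (≈3 N push, ≈3.3 N load). One more small step, then release.

Call:
send_rows:
  rows:
    - [[0, 0, 1.3, 0.05, 0, 0, 0], [0, 0, 0, 0, 0, 0, 0]]

```text
t: 17.62
tcp_pos: [535.8, 7.5, 105.2]
tool_rot: [-2.556, -1.825, -0.0]
wrist_force: [-1.6, 2.2, 3.1]
finger_gap: 18.2
grasp_force: 10.0
```

```bash
python3 -c "
from h import *
st(1);st(1);st(2)"
```

```text
t 17.67 ang 73.0 r 39.7 tcp [535.8   7.5 105.2] Frad 3.06 Ftan(opposing) 2.01 Fz 2.48 gap 17.8 grasp 10.0
t 17.72 ang 72.9 r 39.7 tcp [535.8   7.5 105.2] Frad 2.38 Ftan(opposing) 3.17 Fz 2.81 gap 17.9 grasp 10.0
t 17.82 ang 73.0 r 39.7 tcp [535.8   7.5 105.2] Frad 2.56 Ftan(opposing) 3.58 Fz 2.25 gap 17.4 grasp 10.0
```

Call:
send_rows:
  rows:
    - [[50, 0, 0, 0, 0, 0, 0], [50, 0, 0, 0, 0, 0, 0], [50, 0, 0, 0, 0, 0, 0], [50, 0, 0, 0, 0, 0, 0], [50, 0, 0, 0, 0, 0, 0]]

```text
t: 18.23
tcp_pos: [535.8, 7.0, 105.2]
tool_rot: [2.557, 1.825, 0.0]
wrist_force: [-0.3, -0.4, -0.4]
finger_gap: 45.8
grasp_force: 0.0
```

Call:
send_rows:
  rows:
    - [[50, 0, 0, -6, 0, 0, 0], [50, 0, 0, -15, 0, 0, 0], [50, 0, 0, -20, 0, 0, 0], [50, 0, 0, -20, 0, 0, 0], [50, 0, 0, -20, 0, 0, 0]]

```text
t: 18.65
tcp_pos: [535.6, 7.2, 187.6]
tool_rot: [-2.557, -1.825, -0.0]
wrist_force: [0.2, 0.1, -0.1]
finger_gap: 46.7
grasp_force: 0.0
```

Call:
send_rows:
  rows:
    - [[50, -20, 0, -10, 0, 0, 0], [50, -20, 0, 0, 0, 0, 0], [50, -20, 0, 0, 0, 0, 0], [50, -20, 0, 0, 0, 0, 0], [50, 0, 0, 0, 0, 0, 0]]

```text
t: 19.07
tcp_pos: [508.7, -72.2, 196.7]
tool_rot: [2.56, 1.82, -0.001]
wrist_force: [0.0, -1.2, -1.1]
finger_gap: 46.7
grasp_force: 0.0
```

```bash
python3 -c "
from h import *
to([0,0,0])
w=grab_frame('wrist')['pixels'][:,:,::-1]
p=grab_frame('scene')['pixels'][185:245,285:365,::-1]
cv2.imwrite('pics/fin.png',np.vstack([cv2.resize(p,(427,320),interpolation=cv2.INTER_CUBIC),cv2.resize(w[0:400],(427,267))]))"
```

```text
t 19.07 tcp [508.7 -72.2 196.7] gap 46.7 F [ 0.  -1.2 -1.1] grasp 0.0 yaw_y -19.2 tilt [-0.    -0.001]
tool shift to target [ -98.8 -504.2  196.6]
```

View pics/fin.png

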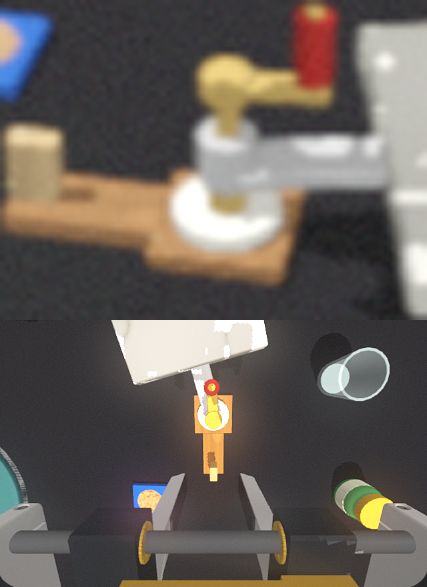

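The final picture shows the foot at (228,208) seated centrally on the flat pad, with the hand clear above. I'm handing it in.

```bash
python3 -c "
from bench import *
print(finish_job())"
```

```text
the job is handed in; nothing more can be done
None
```

I slid the wooden pad centrally under the foot (within about 1.5 mm), left it lying flat, and turned the crank clockwise until the foot was snug at an estimated 4 N (inferred from the push at the grip). The bottles, tumbler, jar and blue pads were left alone, and I handed the job in at about 19 s; it returned no verdict.

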